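# Aim the shop camera at the tip box with its joystick and save the view

### The job

Make the white motorised camera at the back of the counter watch the tip box: tilt the joystick on its controller sideways and hold it over until the lens points at the middle of the box; do not lean the stick forward or back, which works the zoom. Let the stick spring back upright, then save the view by pressing the red button on top of the stick fully down, straight along the leaning stick so that neither aim nor zoom is lost. Turn the camera only with the stick, do not touch it, and leave everything else where it stands.

Things in the scene. Friction and masses are not known exactly. Their poses are not given: they have to be found in the camera images.
- controller: joystick controller of the shop camera: dark grey wedge, 156 (x) x 212 (y) x 80 mm, fixed to the counter. Origin: centre of its underside; x points away from the operator, y to the operator's left, z up. The deck slopes 20 degrees up towards +x and is 51 mm above the origin at the middle. Keys and dials on its left half are dummies, at most 12 mm high
- pivot (a point): pivot of the joystick, on the deck's surface at x 6, y -47, z 53 mm of the controller; both tilt axes pass through it. The stick stands square to the deck, so at rest it leans 20 degrees back towards the operator. A soft round boot covers it up to 26 mm along the stick. The point does not move with the stick; axes as the controller's
- knob (a point): middle of the stick's black knob, a cylinder 34 mm in diameter and 34 mm long to be gripped round its side; on the stick's axis 51 mm from the pivot (the knob reaches from 34 to 68 mm, below it is a 12 mm shaft). The point's z axis points up along the stick, x away from the operator up the slope, y to the operator's left; it tilts with the stick
- button_top (a point): middle of the top face of the red save button, 25 mm in diameter, on the end of the stick 76 mm from the pivot. It stands 8 mm proud of the knob and is pushed along the stick towards the pivot; pushed straight down instead, the stick gives way. Axes as knob
- stick_side (a joint): sideways lean of the stick in rad: 0 square to the deck, positive to the operator's right (-y of the controller), hard stops at -0.45 and 0.45. Springs back by itself; 5 to 6 N at the knob at 0.35 rad. Held over, it makes the camera turn: leaning right turns the camera clockwise seen from above (cam_pan falls), leaning left anticlockwise (cam_pan grows)
- stick_fore (a joint): lean of the stick away from the operator (positive) or towards the operator (negative) in rad, -0.45 to 0.45, with the same spring. It works the camera's zoom, which is already right: a lean of more than about 0.2 rad this way spoils it
- save_button (a joint): travel of the red button in m: 0 up, 0.005 fully down. Sprung: starts to move at about 1.5 N, fully down at 5 N, and comes up by itself
- camera: fixed foot of the motorised camera: a white round foot 120 mm in diameter and 40 mm high; the whole camera is 150 mm tall. Origin: centre of its underside; x and y are the foot's own, z up. With cam_pan at 0 the lens looks along the foot's -x. The turning axis is vertical through the origin
- lens (a point): centre of the camera's front glass (black lens on a black face in a white head, between two white arms), 67 mm in front of the turning axis and 105 mm above the counter. Its -x axis is the level direction in which the camera looks (the head dips 5 degrees below it), y is sideways (to the camera's own right), z up
- cam_pan (a joint): turn of the camera head in rad, anticlockwise seen from above positive, 0 at the start, -1.7 to 1.7. It turns as long as the stick is held over sideways, the faster the farther it leans: not at all below about 0.08 rad, very roughly 0.35 rad/s at 0.35 rad, faster still when pressed on against the stop. It stops within about 0.1 s of the stick coming upright and stays there
- tip_box: clear acrylic tip box with notes in it and a dark card standing at its back, 86 (x) x 137 (y) x 191 mm, loose. Origin: centre of its underside
- mint_tin: flat white tin, 61 x 91 x 21 mm, loose bystander. Origin: centre of its underside
- card_holder: white holder with business cards, 52 x 100 x 57 mm, loose bystander. Origin: centre of its underside. Tip box and card holder may have changed places
- tag_roll: pink roll of tags lying flat, 67 mm in diameter, 28 mm tall, loose bystander. Origin: centre of its underside
Things that resemble listed ones, but are neither listed nor needed, are in the scene too. Leave any orange look-alike of the camera alone.

How it is judged:
By the outcome, as a careful person would: the job done as asked, in the order asked, and still so for the second after the job is handed in, with the robot touching nothing.
It also fails if it takes over 54 s, if anything falls off the work surface, if the arm or the gripper's body presses on something with over 40 N, if the wrist force passes 120 N, or if a joint passes its speed limit or range.

### The arm

A 7-joint arm with a two-finger parallel gripper is mounted at the origin on a cart in front of the work surface, level with it; the furniture and walls round the work are solid. World frame = base frame: x ahead of the robot, y to its left, z up, the work surface at z = 0. Lengths are in m, angles in rad, forces in N, time in s.
With the tool pointing down it reaches from about 0.4 to 0.875 m from the base axis. Payload 19.3 kg.
Tool frame: the origin (TCP) lies at the very end of the fingers, on their centre line; the grasp point (between the pads) lies 19 mm behind it; z points along the fingers, y is the line along which they close (so a half turn about z gives the same grasp; the last joint's range is limited). The gripper opens to 85 mm and grips with 20 to 120 N. Pads are 22 mm wide; open, the fingers measure 114 mm over their backs; the gripper's body (76 mm by 85 mm) begins 54 mm behind the grasp point. The pads swing forward as they close: fully open they stand 13 mm farther back than shut.
Start: joints at [-1.234, 0.521, -0.036, 1.599, 0.021, 1.021, -0.113], TCP at [0.247, 0.574, 0.207] pointing down, gripper open.
Joint ranges: [-2.91, 2.91], [-0.3, 2.13], [-1.5, 1.42], [0.17, 2.43], [-1.26, 4.41], [0.16, 1.93], [-2.52, 2.52]. Speed limits (rad/s): [1.89, 1.89, 2.39, 2.39, 3.01, 3.01, 3.01].

### API

Orientations are given as [roll, pitch, yaw] about the fixed x, y, z axes, in that order (R = Rz(yaw) Ry(pitch) Rx(roll)).
In Python, from workcell import bot gives the robot as it stands.
- The arm moves only by the shell command python3 -m crank 'ROWS' [FORCE]. ROWS is a JSON object of lists of equal length, an entry for each row: "travel": the shift along the world's x, y, z in cm, a list of three; "turn": the turn, a rotation vector about the world's x, y, z in degrees, a list of three; "gripper": the closure, from 0 (fully open) to 1 (shut). A call has exactly 5 rows; each row is the pose to reach, as a shift and turn from the pose commanded when the call began; what a row does not reach only later rows make up. A row lasts 1/10 s, in which the tool goes at most 50 mm and 8.59 degrees, less where a joint would pass 70% of its speed; a pose out of reach is approached as far as the arm can. A call with a gripper value outside its range is refused whole. The fingers move at their own pace and stop on an object; FORCE is the grip in N (left out, the last holds). Time passes only in rows, so rows that repeat a pose let the fingers close, or fill a call up. It gives the time, the measured TCP pose, the force, the opening and the grip force at its end, in the units of the state.
- bot.observe(): the state, without advancing time (a new reading comes with each control period).
- bot.grab_frame(name): name is "side" or "top"; returns a dict with "pixels" (420x560x3 uint8, red, green, blue), "fx", "fy", "cx", "cy" (pixels), "extrinsics" (4x4, takes a point from world to camera coordinates). Camera axes: x right, y down, z forward; pixel columns grow to the right and rows downward; lengths in m; the calibration is good to about 2 mm. A picture is of the moment at which its call begins. There is no depth.
- bot.job_done(): hands the job in; it is judged then, once.
The state is a dict: "clock": time; "qpos": joint angles; "qd": joint speeds; "joint_efforts": joint torques, N m; "position": TCP position; "tool_rot": TCP orientation; "force": force on the tool from outside, world axes, zero at the start; "moment": the same for the moment, N m; "grip_width": finger opening in m; "finger_force": force on a finger pad.
Only numpy, scipy, OpenCV 4.12 (cv2) and the standard library are available. Lean on these libraries where they do the work, as an engineer would, in place of code of your own. Each camera call takes 0.05 s, during which the arm holds its last target. There are 200 camera calls.

## Working session

There is one attempt and no reset: what is moved stays moved. The work goes in short steps, Python scripts to look and compute and a shell command to move; the robot and the scene stay as the last step left them, time stands still between calls to the robot, and variables do not carry over. Pictures are saved under pics/ and viewed, at most 10 in all, crops included, and the job is handed in when it is done.

```bash
mkdir -p pics; python3 - <<'E'
from workcell import bot
import cv2,numpy as np
s=bot.observe();print({k:np.round(v,3) for k,v in s.items()})
for n in("side","top"):
    f=bot.grab_frame(n);cv2.imwrite(f"pics/{n}0.png",f["pixels"][...,::-1]);print(n,f["fx"],f["fy"],f["cx"],f["cy"]);print(np.round(f["extrinsics"],4).tolist())
E
```

```text
{'clock': np.float64(0.0), 'qpos': array([-1.234,  0.522, -0.036,  1.6  ,  0.021,  1.021, -0.113]), 'qd': array([-0.001, -0.001,  0.001,  0.002,  0.001, -0.001,  0.001]), 'joint_efforts': array([-1.0000e-03, -9.2713e+01,  1.9790e+00, -3.6993e+01,  1.8000e-02,
        8.0000e-03, -0.0000e+00]), 'position': array([0.247, 0.574, 0.206]), 'tool_rot': array([-3.14 ,  0.   ,  2.735]), 'force': array([ 0.37 , -0.069, -0.252]), 'moment': array([ 0.007,  0.022, -0.007]), 'finger_force': np.float64(0.0), 'grip_width': np.float64(0.085)}
side 470.20454224767946 470.20454224767946 277.3655618806756 213.49718567436588
[[0.8137, -0.5811, -0.0137, -0.5105], [-0.3526, -0.4747, -0.8064, 0.25], [0.4621, 0.6611, -0.5912, 1.5117], [0.0, 0.0, 0.0, 1.0]]
top 423.0681627104858 423.0681627104858 282.0908130543744 204.34549819508962
[[0.0087, -0.9998, 0.0171, -0.1058], [-0.9947, -0.0104, -0.1019, 0.5636], [0.102, -0.0161, -0.9947, 1.4536], [0.0, 0.0, 0.0, 1.0]]
```

View pics/side0.png

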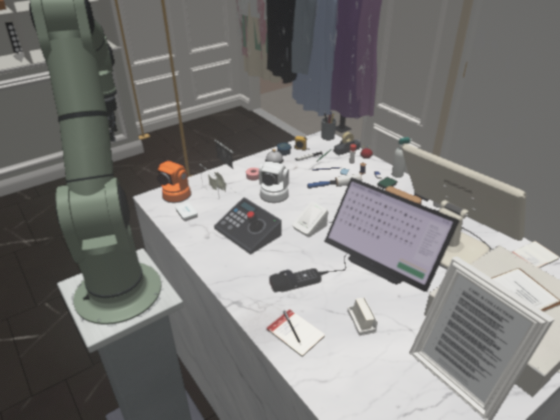

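View pics/top0.png

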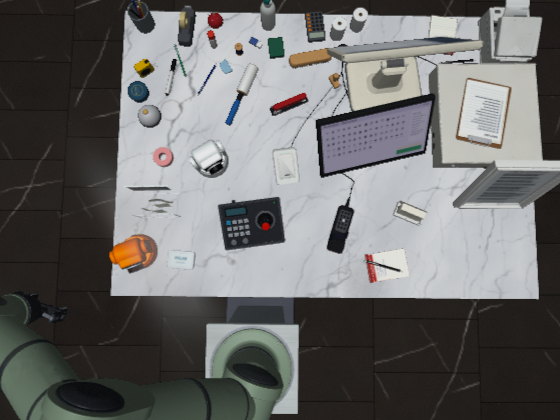

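The top view shows the controller at (252,225) with its red button at (265,226). The white camera is at (210,158), the notes and dark card of the clear box at about (150,198), the mint tin at (181,259) and the tag roll at (162,157).

What could be mistaken for what:
- **Camera:** white at (210,158), or the orange look-alike at (130,253). I choose the white one.
- **Tip box:** the clear box at (150,198), or the white holder at (409,212), which I take to be the card holder.
- **Joystick:** the knob at (265,222), or the phone at (341,228) and the dials at (240,240).

Next, one close crop of both views.

```bash
python3 - <<'E'
import cv2,numpy as np
t=cv2.imread("pics/top0.png")[130:280,105:305];s=cv2.imread("pics/side0.png")[130:255,150:310]
t=cv2.resize(t,(800,600),interpolation=cv2.INTER_CUBIC);s=cv2.resize(s,(768,600),interpolation=cv2.INTER_CUBIC)
cv2.imwrite("pics/t1.png",t);cv2.imwrite("pics/s1.png",s)
E
```

```text
(no output)
```

View pics/t1.png

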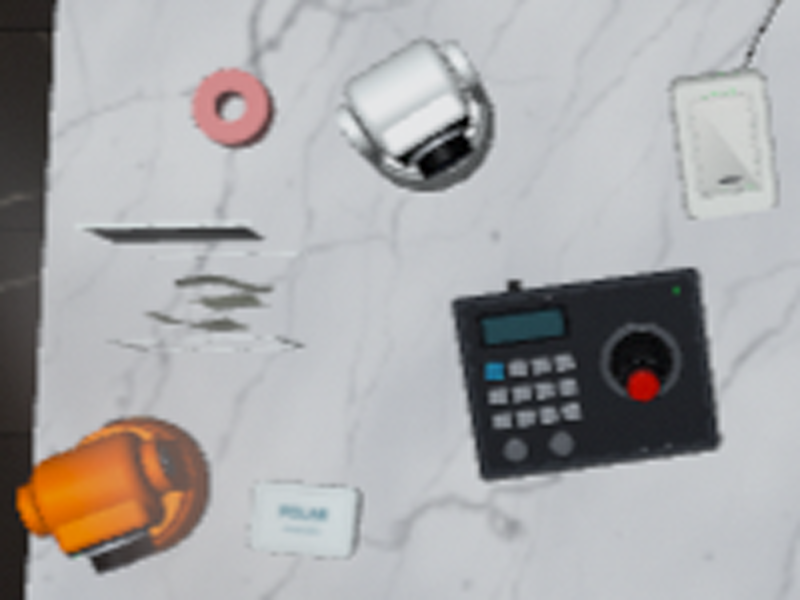

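View pics/s1.png

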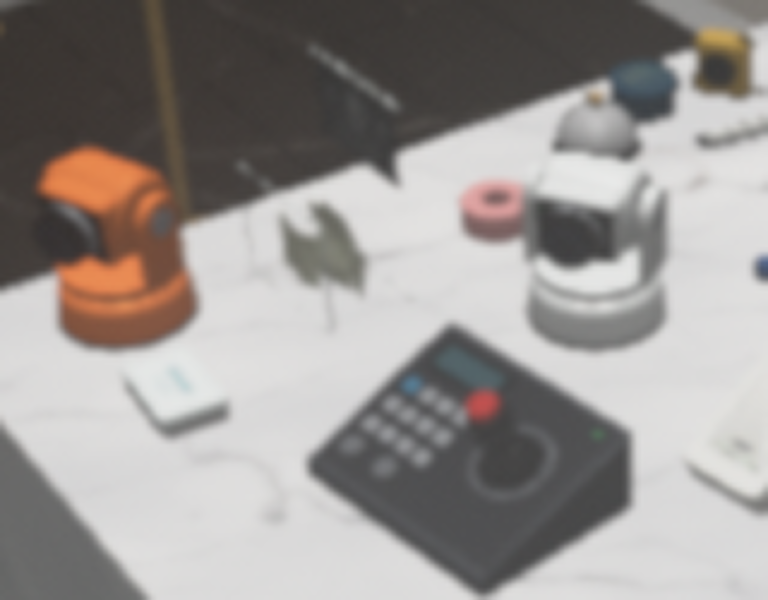

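The crops confirm the choice. The button is at top (265.8,226.5) and side (250.8,214.2), and the lens's dark face is visible in both views. The clear box shows its card at top crop (85–262, 227–242), notes in the middle, and its front edge near y=345. Now I'll triangulate and fit the models.

```bash
cat > h.py <<'E'
import numpy as np,cv2
from scipy.optimize import least_squares
from scipy.spatial.transform import Rotation as Ro
K={'side':(470.2045,277.3656,213.4972),'top':(423.0682,282.0908,204.3455)}
E={'side':np.array([[0.8137,-0.5811,-0.0137,-0.5105],[-0.3526,-0.4747,-0.8064,0.25],[0.4621,0.6611,-0.5912,1.5117]]),
'top':np.array([[0.0087,-0.9998,0.0171,-0.1058],[-0.9947,-0.0104,-0.1019,0.5636],[0.102,-0.0161,-0.9947,1.4536]])}
def proj(n,p):
    p=np.atleast_2d(p);c=p@E[n][:,:3].T+E[n][:,3];f,cx,cy=K[n];return np.c_[f*c[:,0]/c[:,2]+cx,f*c[:,1]/c[:,2]+cy]
def tri(a,b):
    r=least_squares(lambda p:np.r_[proj('top',p)[0]-a,proj('side',p)[0]-b],[.5,0,.1]);return r.x,r.fun
def atz(n,u,z):
    r=least_squares(lambda p:proj(n,[*p,z])[0]-u,[.5,0]);return r.x
T=lambda u:np.array(u)/4+[105,130]
S=lambda u:np.array(u)/4.8+[150,130]
def pose(p,q): # xy yaw -> world
    c,s=np.cos(p[2]),np.sin(p[2]);q=np.atleast_2d(q);return np.c_[p[0]+c*q[:,0]-s*q[:,1],p[1]+s*q[:,0]+c*q[:,1],q[:,2]]
E
python3 - <<'E'
from h import *
b,r=tri(T([643,386]),S([484,404]));print('button',b,r)
# controller corners: TL(+x,+y),TR(+x,-y),BR,BL
q=np.array([[.078,.106,.0794],[.078,-.106,.0794],[-.078,-.106,.0226],[-.078,.106,.0226]])
tp=T([[455,299],[697,268],[720,445],[484,479]]);sp=S([[452,325],[631,435],[485,575],[310,465]])
f=least_squares(lambda p:np.r_[(proj('top',pose(p,q))-tp).ravel(),(proj('side',pose(p,q))-sp).ravel()],[.5,0,0])
print('ctrl',f.x,np.round(f.fun,1))
piv=np.array([.006,-.047,.053]);ax=np.array([-np.sin(.349),0,np.cos(.349)])
print('pivot',pose(f.x,piv),'btn pred',pose(f.x,piv+.076*ax),'knob',pose(f.x,piv+.051*ax))
l,r=tri(T([443,158]),S([575,235]));print('lens',l,r)
for u in ([528,310],[665,310],[596,345]):print('foot side z0',atz('side',S(u),0))
for u in ([85,230],[110,242],[262,238],[80,222],[240,227],[300,253],[155,253],[110,343],[303,346]):print('box top',u,atz('top',T(u),0),atz('top',T(u),.191))
for u in ([398,185],[398,108],[312,45],[240,165],[330,330],[270,190]):print('box side',u,atz('side',S(u),0),atz('side',S(u),.191))
# enhanced box pictures
t=cv2.imread('pics/top0.png')[172:232,118:190];s=cv2.imread('pics/side0.png')[130:205,190:245]
cl=cv2.createCLAHE(6,(4,4))
g=lambda i,w,h:cl.apply(cv2.cvtColor(cv2.resize(i,(w,h),interpolation=cv2.INTER_CUBIC),cv2.COLOR_BGR2GRAY))
cv2.imwrite('pics/box.png',np.hstack([g(t,432,360)[:,:],cv2.copyMakeBorder(g(s,264,360),0,0,4,0,0)]))
E
```

```text
button [ 0.48229752 -0.04649039  0.12353448] [ 0.09711961 -0.16735969 -0.20471604  0.02040791]
ctrl [0.49503307 0.00135162 0.1461768 ] [-0.9 -0.3  0.7 -0.9  0.9  0.8 -0.5  0.6  0.1 -1.5  1.6 -0.8 -0.2  2.4
 -1.4 -1.3]
pivot [[ 0.50781495 -0.04427319  0.053     ]] btn pred [[ 0.48210329 -0.04805864  0.12441835]] knob [[ 0.49056107 -0.04681343  0.10092547]]
lens [0.67375104 0.12135174 0.11061682] [ 0.53369048 -0.88590921 -1.2018961   0.16091897]
foot side z0 [0.67494582 0.1905072 ]
foot side z0 [0.76980043 0.11980408]
foot side z0 [0.6915631  0.11218051]
box top [85, 230] [0.62227115 0.45582796] [0.59574097 0.38826999]
box top [110, 242] [0.61172193 0.4331768 ] [0.5865306  0.36849358]
box top [262, 238] [0.6168122  0.29836322] [0.59097485 0.25078971]
box top [80, 222] [0.62942565 0.4605943 ] [0.60198747 0.39243141]
box top [240, 227] [0.6265105  0.31828922] [0.59944229 0.26818683]
box top [300, 253] [0.60367866 0.26410644] [0.57950813 0.2208806 ]
box top [155, 253] [0.6022741  0.39285661] [0.57828183 0.33329058]
box top [110, 343] [0.52146879 0.42915863] [0.50773184 0.36498536]
box top [303, 346] [0.52050157 0.25869184] [0.50688737 0.21615318]
box side [398, 185] [0.69403482 0.43859183] [0.53800216 0.15500287]
box side [398, 108] [0.77142079 0.56652992] [0.60180589 0.26048618]
box side [312, 45] [0.76975122 0.73676229] [0.60042935 0.40084058]
box side [240, 165] [0.59221177 0.56134843] [0.45405036 0.25621411]
box side [330, 330] [0.52205057 0.26632646] [0.39620335 0.01297228]
box side [270, 190] [0.59288299 0.50300265] [0.45460377 0.20810876]
```

View pics/box.png

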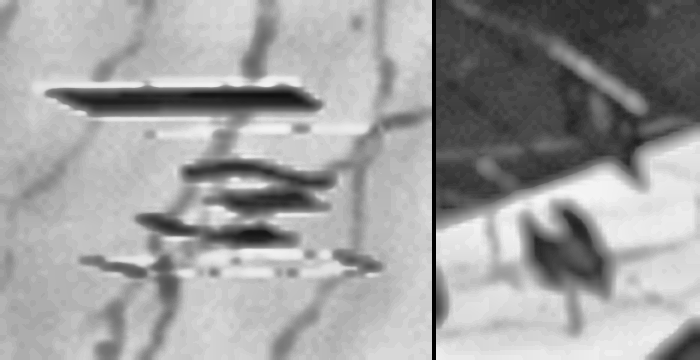

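The measurements check out:
- **Box:** base corners come to 137 x 83 mm, centre (0.561, 0.328).
- **Button:** at z 0.1235, against 0.124 predicted.
- **Camera:** axis about (0.726, 0.161), with the lens 66 mm in front of it.
- **Turn needed:** about -83°, clockwise, so lean right.

Now I'll raise the arm and cross over.

```bash
cat >> h.py <<'E'
PIV=np.array([.508,-.0437,.0525]);YAW=.146
def tool(dist,side=0.):  # TCP on stick axis at dist from pivot, stick leaning 'side' (right +)
    B=Ro.from_euler('z',YAW)*Ro.from_euler('y',-20,degrees=True)  # knob frame: y-rotation -20 leans z to -x
    B=B*Ro.from_rotvec([side,0,0])
    m=B.as_matrix();R=np.c_[np.cross(-m[:,1],-m[:,2]),-m[:,1],-m[:,2]]
    return PIV+dist*m[:,2],Ro.from_matrix(R)
def delta(p,R):
    from workcell import bot
    s=bot.observe();c=Ro.from_euler('xyz',s['tool_rot'])
    print('t',round(float(s['clock']),2),'pos',np.round(s['position'],4),'F',np.round(s['force'],1),'w',round(float(s['grip_width']),4),'q',np.round(s['qpos'],2))
    print('travel cm',np.round((p-s['position'])*100,2),'turn',np.round((R*c.inv()).as_rotvec(degrees=True),1))
E
python3 -m crank '{"travel":[[0,0,5],[0,0,10],[2,-4.5,12],[4,-9,12],[6,-13.5,12]],"turn":[[0,0,-8],[0,0,-16],[0,0,-24],[0,0,-32],[0,0,-40]],"gripper":[0,0,0,0,0]}'
python3 -m crank '{"travel":[[1.5,-4.5,0],[3,-9,0],[4.5,-13.5,0],[6,-18,0],[7.5,-22.5,0]],"turn":[[0,0,-8],[0,0,-16],[0,0,-24],[0,0,-32],[0,0,-40]],"gripper":[0,0,0,0,0]}'
python3 -m crank '{"travel":[[1.5,-4.5,0],[3,-9,0],[4.5,-13.5,0],[6,-18,0],[7.5,-22.5,0]],"turn":[[0,0,-8],[0,0,-16],[0,0,-24],[0,0,-32],[0,0,-40]],"gripper":[0,0,0,0,0]}'
python3 -c "
from h import *
delta(*tool(.15))"
```

```text
clock: 0.6
position: [0.3071, 0.4387, 0.3269]
tool_rot: [3.141, -0.001, 2.031]
force: [1.7, 0.2, 0.2]
grip_width: 0.085
finger_force: 0.0
clock: 1.1
position: [0.3818, 0.2133, 0.3266]
tool_rot: [-3.141, -0.0, 1.333]
force: [1.2, 0.4, 0.1]
grip_width: 0.0852
finger_force: 0.0
clock: 1.6
position: [0.4568, -0.0116, 0.3268]
tool_rot: [-3.141, -0.001, 0.635]
force: [1.1, 1.0, -1.1]
grip_width: 0.0853
finger_force: 0.0
t 1.6 pos [ 0.4568 -0.0116  0.3268] F [ 1.1  1.  -1.1] w 0.0853 q [-0.69  0.14  0.67  1.88 -0.09  1.16 -0.92]
travel cm [  0.04  -3.96 -13.33] turn [  7.7 -18.6 -27.7]
```

```bash
python3 -m crank '{"travel":[[0,-1,-1],[0,-2,-2],[0,-3,-3],[0,-4,-5],[0,-4,-7]],"turn":[[1.5,-3.7,-5.5],[3,-7.4,-11],[4.6,-11.1,-16.6],[6.2,-14.9,-22.2],[7.7,-18.6,-27.7]],"gripper":[0,0,0,0,0]}'
python3 -c "
from h import *
delta(*tool(.15))"
```

```text
clock: 2.1
position: [0.4566, -0.0509, 0.2564]
tool_rot: [-3.141, -0.352, 0.146]
force: [1.2, 0.4, -0.2]
grip_width: 0.0853
finger_force: 0.0
t 2.1 pos [ 0.4566 -0.0509  0.2564] F [ 1.2  0.4 -0.2] w 0.0853 q [-0.68 -0.01  0.71  2.25 -0.11  0.55 -1.3 ]
travel cm [ 0.07 -0.02 -6.29] turn [-0.   0.2 -0. ]
```

```bash
python3 -m crank '{"travel":[[0,0,-3],[0,0,-6.2],[1.0,0.1,-9],[1.8,0.25,-11.5],[1.8,0.25,-11.5]],"turn":[[0,0,0],[0,0,0],[0,0,0],[0,0,0],[0,0,0]],"gripper":[0,0,0,0,0]}'
python3 -c "
from h import *
delta(*tool(.037))
import cv2
from workcell import bot
f=bot.grab_frame('top')['pixels'][180:270,210:330,::-1];g=bot.grab_frame('side')['pixels'][165:255,210:290,::-1]
cv2.imwrite('pics/a.png',np.hstack([cv2.resize(f,(480,360)),cv2.resize(g,(320,360))]))"
```

```text
clock: 2.6
position: [0.4736, -0.0478, 0.139]
tool_rot: [3.141, -0.343, 0.15]
force: [-0.8, -0.8, 1.2]
grip_width: 0.0855
finger_force: 0.0
t 2.6 pos [ 0.4736 -0.0478  0.139 ] F [-0.8 -0.8  1.2] w 0.0855 q [-0.34  0.29  0.43  2.35 -0.8   0.26 -0.62]
travel cm [ 2.19  0.22 -5.17] turn [ 0.1 -0.3 -0.2]
```

View pics/a.png

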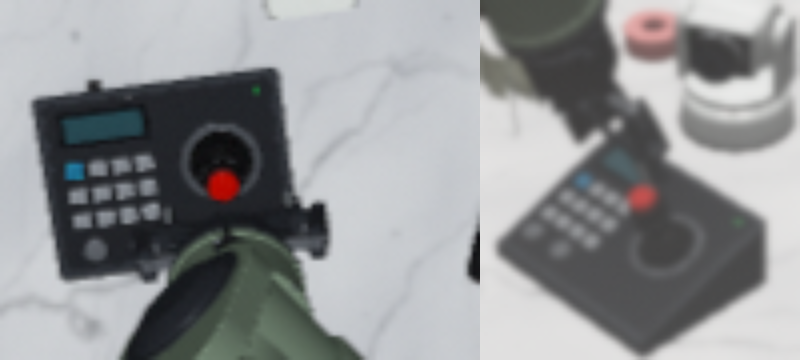

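The view shows the button at top-crop (223,185), with the fingers straddling it at (150,255) and (315,225) and the gripper body leaning back behind. I'll check that numerically before descending.

```bash
python3 -c "
from h import *
from workcell import bot
s=bot.observe();R=Ro.from_euler('xyz',s['tool_rot']).as_matrix();p=s['position']
for d in(-.013,-.04,-.07):
  for y in(-.05,.05):
    q=p+R@[0,y,d];a=(proj('top',q)[0]-[210,180])*4;b=(proj('side',q)[0]-[210,165])*4+[480,0];print(d,y,a.round(),b.round())
"
```

```text
-0.013 -0.05 [163. 208.] [592. 151.]
-0.013 0.05 [287. 190.] [669. 199.]
-0.04 -0.05 [163. 218.] [582. 131.]
-0.04 0.05 [290. 200.] [660. 179.]
-0.07 -0.05 [162. 230.] [571. 108.]
-0.07 0.05 [292. 212.] [649. 156.]
```

```bash
python3 -m crank '{"travel":[[0.4,0.05,-1.0],[0.8,0.1,-2.0],[1.3,0.13,-3.1],[1.7,0.17,-4.1],[2.1,0.2,-5.0]],"turn":[[0,0,0],[0,0,0],[0,0,0],[0,0,0],[0,0,0]],"gripper":[0,0,0,0,0]}'
python3 -c "
from h import *
delta(*tool(.037))"
```

```text
clock: 3.2
position: [0.4968, -0.045, 0.0933]
tool_rot: [3.14, -0.351, 0.153]
force: [-0.1, 0.5, 0.6]
grip_width: 0.0858
finger_force: 0.0
t 3.2 pos [ 0.4968 -0.045   0.0933] F [-0.1  0.5  0.6] w 0.0858 q [-0.19  0.41  0.25  2.33 -1.22  0.17 -0.21]
travel cm [-0.13 -0.05 -0.6 ] turn [ 0.1  0.1 -0.4]
```

The wrist is close to its limits (j5, j6) at the full 20° pitch. Pads closing along y can hold the cylinder at any pitch about y, so I'll grip with less pitch.

```bash
cat >> h.py <<'E'
def grip(side=0.,pitch=6,off=.020):
    W=Ro.from_euler('z',YAW);S=W*Ro.from_euler('y',-20,degrees=True)
    L=Ro.from_rotvec(side*S.as_matrix()[:,0]);m=(W*Ro.from_euler('y',-pitch,degrees=True)).as_matrix()
    R=np.c_[np.cross(-m[:,1],-m[:,2]),-m[:,1],-m[:,2]]
    p=.051*S.as_matrix()[:,2]-off*m[:,2]
    return PIV+L.apply(p),L*Ro.from_matrix(R)
E
python3 -c "
from h import *
delta(*grip())
p0,R0=grip()
for a in(.1,.2,.35):
  p,R=grip(a);print(a,((p-p0)*100).round(2),(R*R0.inv()).as_rotvec(degrees=True).round(1))"
```

```text
t 3.2 pos [ 0.4968 -0.045   0.0933] F [-0.1  0.5  0.6] w 0.0858 q [-0.19  0.41  0.25  2.33 -1.22  0.17 -0.21]
travel cm [-0.4  -0.09 -1.28] turn [-2.  14.  -0.4]
0.1 [ 0.05 -0.31 -0.01] [5.3 0.8 2. ]
0.2 [ 0.11 -0.62 -0.06] [10.7  1.6  3.9]
0.35 [ 0.22 -1.06 -0.18] [18.6  2.7  6.9]
```

```bash
python3 -m crank '{"travel":[[-0.1,0,-0.3],[-0.2,0,-0.6],[-0.3,-0.1,-0.9],[-0.4,-0.1,-1.2],[-0.4,-0.1,-1.2]],"turn":[[-0.5,3.5,0],[-1,7,0],[-1.5,10.5,0],[-2,14,-0.4],[-2,14,-0.4]],"gripper":[0,0,0,0,0]}'
python3 -c "
from h import *
delta(*grip())"
```

```text
clock: 3.7
position: [0.4933, -0.0453, 0.0813]
tool_rot: [3.139, -0.101, 0.148]
force: [0.1, 0.1, 0.1]
grip_width: 0.0856
finger_force: 0.0
t 3.7 pos [ 0.4933 -0.0453  0.0813] F [0.1 0.1 0.1] w 0.0856 q [-0.55  0.6   0.72  2.15 -0.82  0.56 -0.65]
travel cm [-0.05 -0.06 -0.08] turn [ 0.2 -0.2 -0.1]
```

```bash
Z='"travel":[[0,0,0],[0,0,0],[0,0,0],[0,0,0],[0,0,0]],"turn":[[0,0,0],[0,0,0],[0,0,0],[0,0,0],[0,0,0]]'
python3 -m crank '{"travel":[[0,0,0],[0,0,0],[0,0,0],[0,0,0],[0,0,0]],"turn":[[0,0,0],[0,0,0],[0,0,0],[0,0,0],[0,0,0]],"gripper":[0.4,0.6,0.8,0.8,0.8]}' 20
python3 -c "
from h import *
delta(*grip())"
```

```text
clock: 4.2
position: [0.4915, -0.0463, 0.08]
tool_rot: [-3.14, -0.102, 0.144]
force: [-3.9, 1.0, 10.2]
grip_width: 0.0332
finger_force: 20.5
t 4.2 pos [ 0.4915 -0.0463  0.08  ] F [-3.9  1.  10.2] w 0.0332 q [-0.54  0.6   0.72  2.16 -0.83  0.56 -0.64]
travel cm [0.13 0.04 0.06] turn [-0.  -0.2  0.1]
```

```bash
cat > look.py <<'E'
from h import *
from workcell import bot
import sys
def blob(px,show=False):
    g=px.max(2).astype(int);c=proj('top',[.726,.161,.08])[0]
    yy,xx=np.mgrid[:420,:560];m=((g<70)&(np.hypot(xx-c[0],yy-c[1])<27)).astype(np.uint8)
    n,l,st,ce=cv2.connectedComponentsWithStats(m)
    if n<2:return None,0
    i=1+np.argmax(st[1:,4]);return ce[i],st[i,4]
if __name__=='__main__':
    f=bot.grab_frame('top')['pixels'];cv2.imwrite(f'pics/{sys.argv[1]}.png',f[...,::-1])
    c,a=blob(f);w=atz('top',c,.108)-[.726,.161];s=bot.observe()
    print(round(float(s['clock']),2),'blob',c.round(1),a,'off mm',(w*1000).round(),'az',np.degrees(np.arctan2(w[1],w[0])).round(1)%360,'F',s['force'].round(1),'rot',s['tool_rot'].round(3))
E
python3 -c "
from look import *
c,a=blob(cv2.imread('pics/top0.png'));w=atz('top',c,.108)-[.726,.161];print(c,a,w,np.degrees(np.arctan2(w[1],w[0]))%360)"
python3 look.py l0
python3 -m crank '{"travel":[[0.05,-0.35,-0.03],[0.1,-0.7,-0.07],[0.2,-1.06,-0.18],[0.2,-1.06,-0.18],[0.2,-1.06,-0.18]],"turn":[[6.2,0.9,2.3],[12.4,1.8,4.6],[18.6,2.7,6.9],[18.6,2.7,6.9],[18.6,2.7,6.9]],"gripper":[0.8,0.8,0.8,0.8,0.8]}'
python3 look.py l1
```

```text
[216.01041667 167.63541667] 96 [-0.04845636 -0.03828519] 218.31213682122694
4.25 blob [215.5 168.8] 83 off mm [-52. -37.] az 214.9 F [-4.2  1.6 11.6] rot [-3.14  -0.102  0.144]
clock: 4.75
position: [0.4933, -0.058, 0.0775]
tool_rot: [-2.809, -0.115, 0.227]
force: [-0.1, 1.2, 1.4]
grip_width: 0.0327
finger_force: 24.0
4.8 blob [212.1 170.4] 84 off mm [-58. -25.] az 203.7 F [-1.2  0.5  2. ] rot [-2.811 -0.115  0.228]
```

```bash
python3 -m crank '{"travel":[[0,0,0],[0,0,0],[0,0,0],[0,0,0],[0,0,0]],"turn":[[0,0,0],[0,0,0],[0,0,0],[0,0,0],[0,0,0]],"gripper":[0.8,0.8,0.8,0.8,0.8]}' | tail -3
python3 look.py l2
python3 -m crank '{"travel":[[0,0,0],[0,0,0],[0,0,0],[0,0,0],[0,0,0]],"turn":[[0,0,0],[0,0,0],[0,0,0],[0,0,0],[0,0,0]],"gripper":[0.8,0.8,0.8,0.8,0.8]}' | tail -3
python3 look.py l3
```

```text
force: [-2.2, -5.4, 3.8]
grip_width: 0.0328
finger_force: 23.7
5.35 blob [208.7 171.2] 80 off mm [-61. -14.] az 193.2 F [-1.  -5.   4.6] rot [-2.813 -0.116  0.23 ]
force: [-1.1, -5.1, 3.5]
grip_width: 0.0324
finger_force: 23.7
5.9 blob [204.8 171.4] 73 off mm [-62.  -1.] az 181.2 F [-0.6 -5.6  3.7] rot [-2.813 -0.116  0.23 ]
```

```bash
python3 -m crank '{"travel":[[0,0,0],[0,0,0],[0,0,0],[0,0,0],[0,0,0]],"turn":[[0,0,0],[0,0,0],[0,0,0],[0,0,0],[0,0,0]],"gripper":[0.8,0.8,0.8,0.8,0.8]}' | tail -3
python3 look.py l4
python3 -m crank '{"travel":[[0,0,0],[0,0,0],[0,0,0],[0,0,0],[0,0,0]],"turn":[[0,0,0],[0,0,0],[0,0,0],[0,0,0],[0,0,0]],"gripper":[0.8,0.8,0.8,0.8,0.8]}' | tail -3
python3 look.py l5
python3 -c "
from look import *
P=[]
for i in range(6):
    c,a=blob(cv2.imread(f'pics/l{i}.png'));P.append(atz('top',c,.108))
P=np.array(P)
t=np.array([4.25,4.8,5.35,5.9,6.45,7.0])
f=least_squares(lambda v:np.hypot(P[:,0]-v[0],P[:,1]-v[1])-v[2],[.726,.161,.065]);print(f.x,f.fun*1000)
d=P-f.x[:2];print(np.degrees(np.arctan2(d[:,1],d[:,0]))%360)
b=np.array([.561,.328])-f.x[:2];print('target',np.degrees(np.arctan2(b[1],b[0])),np.degrees(np.arctan2(.167,-.165)))
i=np.hstack([cv2.resize(cv2.imread(f'pics/l{k}.png')[125:235,115:245],(390,330),interpolation=2) for k in(0,5)]);cv2.imwrite('pics/v.png',i)"
```

```text
force: [-1.1, -4.9, 3.7]
grip_width: 0.0329
finger_force: 23.7
6.45 blob [200.8 170.5] 63 off mm [-59.  12.] az 168.5 F [-1.5 -5.9  3.9] rot [-2.813 -0.116  0.23 ]
force: [-1.7, -5.7, 4.0]
grip_width: 0.0326
finger_force: 23.7
7.0 blob [197.  168.7] 54 off mm [-53.  25.] az 154.8 F [-0.9 -4.6  3.7] rot [-2.813 -0.116  0.23 ]
[0.72138491 0.15548382 0.05693621] [ 0.09818666 -0.1459487  -0.06759899  0.13882961  0.0247874  -0.04825576]
[213.00347672 200.45027951 188.83671081 175.78561848 162.14326083
 147.82131952]
target 132.9130038009161 134.65484887683587
```

View pics/v.png

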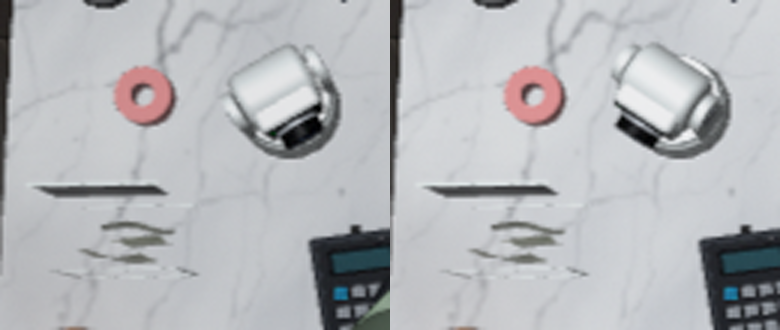

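Left panel (l0): the lens is at (300,130). Right panel (l5): it is at (637,128), with the head arms at (626,60) and (705,110), which gives a heading of about 148°. I'll refine the axis from the foot outline.

```bash
python3 -c "
from look import *
# foot outline: dark-grey rim edges vs. counter, lower-right arc, from median of frames
for R in (228,):
  print('right',atz('top',[228,159],0)+[0,.06],'bottom',atz('top',[212,177.7],0)+[.06,0])
im=[cv2.imread(f'pics/l{k}.png') for k in(0,5)]
c=proj('top',[.724,.158,0])[0];P=[]
for k,g in enumerate(im):
  g=cv2.GaussianBlur(cv2.cvtColor(g,6),(0,0),.8).astype(float)
  for a in np.radians(np.arange(-30,125,6)):   # image angle, 0=right, 90=down
    r=np.arange(14,25,.25);q=(c[:,None]+r*np.array([[np.cos(a)],[np.sin(a)]])).astype(np.float32)
    v=cv2.remap(g.astype(np.float32),q[0][None],q[1][None],1)[0];d=np.gradient(v)
    j=np.argmax(d[:]);P.append([k,np.degrees(a),r[j],d[j],*atz('top',q[:,j],0)])
P=np.array(P);
f=least_squares(lambda v:np.hypot(P[:,4]-v[0],P[:,5]-v[1])-.06,[.724,.158],loss='soft_l1',f_scale=.001);print('axis',f.x)
r=np.hypot(P[:,4]-f.x[0],P[:,5]-f.x[1])-.06;print((r*1000).round(0))
f2=least_squares(lambda v:np.hypot(P[:,4]-v[0],P[:,5]-v[1])-v[2],[.724,.158,.06],loss='soft_l1',f_scale=.001);print(f2.x)
"
```

```text
right [0.73009079 0.15574304] bottom [0.72117162 0.15157275]
axis [0.72226063 0.15475217]
[-1.  1. -0.  0.  1.  1.  1. -0.  1. -0. -0. -1.  0. -1.  1. -1. -1. -0.
  2.  0.  0.  1. -2.  1.  1.  1.  0.  1.  0.  0.  1.  1. -1. -0.  1. -0.
 -0. -1.  0. -1.  1. -1. -1. -0.  2.  0.  0.  1. -2.  1.  1. -0.]
[0.72308243 0.15571423 0.06101515]
```

```bash
python3 -m crank '{"travel":[[0,0,0],[0,0,0],[-0.1,0.35,0.1],[-0.15,0.7,0.15],[-0.2,1.06,0.18]],"turn":[[0,0,0],[0,0,0],[-6.2,-0.9,-2.3],[-12.4,-1.8,-4.6],[-18.6,-2.7,-6.9]],"gripper":[0.8,0.8,0.8,0.8,0.8]}' | tail -3
python3 -m crank '{"travel":[[0,0,0],[0,0,0],[0,0,0],[0,0,0],[0,0,0]],"turn":[[0,0,0],[0,0,0],[0,0,0],[0,0,0],[0,0,0]],"gripper":[0.8,0.8,0.8,0.8,0.8]}' | tail -3
cat > ang.py <<'E'
from look import *
C=[.7225,.155]
def az(fn):
    c,a=blob(cv2.imread(fn));d=atz('top',c,.108)-C;return c.round(1),a,(np.hypot(*d)*1000).round(1),(np.degrees(np.arctan2(d[1],d[0]))%360).round(1)
for k in sys.argv[1:]:print(k,*az(f'pics/{k}.png'))
E
python3 look.py l6;python3 ang.py l0 l4 l5 l6
python3 -c "
from h import *
delta(*grip())"
```

```text
force: [-8.0, -3.1, 20.9]
grip_width: 0.0323
finger_force: 25.7
force: [-4.0, 8.8, 8.0]
grip_width: 0.0329
finger_force: 25.4
8.05 blob [195.2 167.4] 58 off mm [-48.  31.] az 147.4 F [-3.6  7.9  7.5] rot [-3.123 -0.098  0.151]
l0 [215.5 168.8] 83 57.7 212.0
l4 [200.8 170.5] 63 58.2 162.0
l5 [197.  168.7] 54 58.1 148.0
l6 [195.2 167.4] 58 58.3 140.5
t 8.05 pos [ 0.4911 -0.0446  0.0792] F [-3.6  7.9  7.5] w 0.0328 q [-0.51  0.59  0.69  2.15 -0.81  0.57 -0.64]
travel cm [ 0.17 -0.13  0.14] turn [-1.  -0.5 -0.4]
```

```bash
python3 -m crank '{"travel":[[0.05,-0.35,-0.03],[0.1,-0.7,-0.07],[0.2,-1.06,-0.18],[0.1,-0.75,-0.07],[0.05,-0.4,-0.03]],"turn":[[6.2,0.9,2.3],[12.4,1.8,4.6],[18.6,2.7,6.9],[12.4,1.8,4.6],[6.2,0.9,2.3]],"gripper":[0.8,0.8,0.8,0.8,0.8]}' | tail -3
python3 -m crank '{"travel":[[-0.05,0.3,0.03],[-0.05,0.3,0.03],[-0.05,0.3,0.03],[-0.05,0.3,0.03],[-0.05,0.3,0.03]],"turn":[[-6.2,-0.9,-2.3],[-6.2,-0.9,-2.3],[-6.2,-0.9,-2.3],[-6.2,-0.9,-2.3],[-6.2,-0.9,-2.3]],"gripper":[0.8,0.8,0.8,0.8,0.8]}' | tail -3
python3 look.py l7;python3 ang.py l7
python3 -c "
from h import *
delta(*grip())"
```

```text
force: [-4.3, -12.4, 16.7]
grip_width: 0.0326
finger_force: 33.7
force: [-6.8, 8.4, 13.0]
grip_width: 0.0327
finger_force: 32.6
9.1 blob [192.4 164.8] 56 off mm [-40.  40.] az 134.6 F [-6.   7.2 14.2] rot [-3.123 -0.098  0.151]
l7 [192.4 164.8] 56 59.1 128.1
t 9.1 pos [ 0.4909 -0.0455  0.0792] F [-6.   7.2 14.2] w 0.0327 q [-0.5   0.58  0.67  2.15 -0.8   0.56 -0.66]
travel cm [ 0.19 -0.04  0.13] turn [-1.  -0.5 -0.4]
```

```bash
python3 -c "
from look import *
o=[]
for k in('l0','l7'):
    i=cv2.imread(f'pics/{k}.png')[140:190,175:240];o.append(cv2.resize(i,(520,400),interpolation=2))
i=np.hstack(o);i=cv2.resize(i,(800,308));
cv2.imwrite('pics/v2.png',cv2.resize(np.vstack([o[1]]),(780,600),interpolation=2))"
```

```text
(no output)
```

View pics/v2.png

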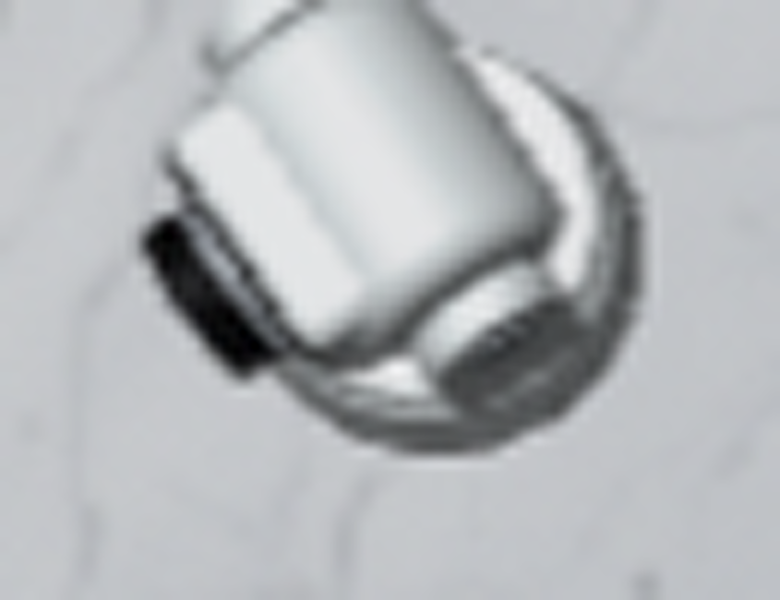

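The lens front is at (145,240)-(245,380) and the head's front edges run (130,185), so the heading is about 126°, in fair agreement with the blob (128°). It has overshot the 133° target by about 6°, so I'll trim with a short left lean.

```bash
python3 -c "
from h import *
for a,b,z in(([145,240],[245,380],.105),([170,160],[300,345],.125),([230,100],[365,280],.145)):
  d=np.subtract(atz('top',np.array(b)/12+[175,140],z),atz('top',np.array(a)/12+[175,140],z));print(np.degrees(np.arctan2(-d[0],d[1]))%180)
"
python3 -m crank '{"travel":[[-0.05,0.3,-0.02],[-0.1,0.6,-0.05],[-0.1,0.6,-0.05],[-0.05,0.3,-0.02],[0,-0.1,0]],"turn":[[-5.3,-0.8,-2],[-10.7,-1.6,-3.9],[-10.7,-1.6,-3.9],[-5.3,-0.8,-2],[0.8,0,0]],"gripper":[0.8,0.8,0.8,0.8,0.8]}' | tail -3
python3 -m crank '{"travel":[[0,0,0],[0,0,0],[0,0,0],[0,0,0],[0,0,0]],"turn":[[0,0,0],[0,0,0],[0,0,0],[0,0,0],[0,0,0]],"gripper":[0.8,0.8,0.8,0.8,0.8]}' | tail -3
python3 look.py l8;python3 ang.py l8
python3 -c "
from h import *
delta(*grip())"
```

```text
126.43926795235339
125.95374631011447
127.618325585259
force: [0.2, 7.6, -1.1]
grip_width: 0.0321
finger_force: 33.0
force: [-10.7, -3.1, 26.9]
grip_width: 0.0328
finger_force: 35.8
10.15 blob [193.1 165.4] 55 off mm [-42.  38.] az 137.4 F [-9.1 -3.2 26.6] rot [ 3.141 -0.097  0.139]
l8 [193.1 165.4] 55 58.5 130.8
t 10.15 pos [ 0.4905 -0.0477  0.0786] F [-9.1 -3.2 26.6] w 0.0322 q [-0.51  0.58  0.67  2.16 -0.77  0.54 -0.7 ]
travel cm [0.23 0.17 0.19] turn [ 0.1 -0.4  0.4]
```

```bash
python3 -m crank '{"travel":[[-0.05,0.35,0.02],[-0.1,0.7,0],[-0.1,0.7,0],[-0.05,0.35,0.05],[0,0.1,0.1]],"turn":[[-5.3,-0.8,-2],[-10.7,-1.6,-3.9],[-10.7,-1.6,-3.9],[-5.3,-0.8,-2],[0,0,0]],"gripper":[0.8,0.8,0.8,0.8,0.8]}' | tail -3
python3 -m crank '{"travel":[[0,0,0],[0,0,0],[0,0,0],[0,0,0],[0,0,0]],"turn":[[0,0,0],[0,0,0],[0,0,0],[0,0,0],[0,0,0]],"gripper":[0.8,0.8,0.8,0.8,0.8]}' | tail -3
python3 look.py l9;python3 ang.py l9
python3 -c "
from h import *
delta(*grip())"
```

```text
force: [4.3, 6.7, -10.3]
grip_width: 0.0322
finger_force: 31.9
force: [-9.4, -7.6, 27.2]
grip_width: 0.0327
finger_force: 34.7
11.2 blob [193.6 166. ] 57 off mm [-44.  36.] az 140.4 F [-9.3 -7.9 25.9] rot [ 3.121 -0.096  0.134]
l9 [193.6 166. ] 57 58.6 133.7
t 11.2 pos [ 0.4903 -0.0467  0.0788] F [-9.3 -7.9 25.9] w 0.0326 q [-0.53  0.58  0.68  2.16 -0.75  0.52 -0.74]
travel cm [0.25 0.07 0.17] turn [ 1.2 -0.4  0.8]
```

```bash
python3 -m crank '{"travel":[[0,0,0],[0,0,0],[0,0,0],[0,0,0],[0,0,0]],"turn":[[0,0,0],[0,0,0],[0,0,0],[0,0,0],[0,0,0]],"gripper":[0.3,0,0,0,0]}' | tail -3
python3 -m crank '{"travel":[[-0.3,0,1.5],[-0.8,-0.1,3],[-1.5,-0.2,4.5],[-2.1,-0.3,6],[-2.7,-0.4,7.5]],"turn":[[0,0,0],[0,0,0],[0,0,0],[0,0,0],[0,0,0]],"gripper":[0,0,0,0,0]}' | tail -3
python3 look.py l10;python3 ang.py l10
python3 -c "
from h import *
from workcell import bot
f=bot.grab_frame('top');g=bot.grab_frame('side');B=[]
for n,f in(('top',f),('side',g)):
  h=cv2.cvtColor(f['pixels'],cv2.COLOR_RGB2HSV);c0=proj(n,[.482,-.047,.124])[0]
  m=((h[...,1]>170)&(h[...,2]>110)&((h[...,0]<8)|(h[...,0]>172)));yy,xx=np.where(m);k=np.hypot(xx-c0[0],yy-c0[1])<20
  B.append([xx[k].mean(),yy[k].mean()]);print(n,k.sum(),B[-1])
for n in('top','side'):pass
print(tri(*B))
delta(*tool(.095))"
```

```text
force: [-0.1, 0.3, -0.3]
grip_width: 0.0851
finger_force: 0.0
force: [1.0, 0.5, 1.2]
grip_width: 0.0853
finger_force: 0.0
12.25 blob [193.5 166. ] 56 off mm [-44.  37.] az 140.0 F [ 1.6 -3.3  2.3] rot [ 3.126 -0.097  0.134]
l10 [193.5 166. ] 56 58.7 133.3
top 0 [np.float64(nan), np.float64(nan)]
side 0 [np.float64(nan), np.float64(nan)]<string>:8: RuntimeWarning: Mean of empty slice.
  ret = ret.dtype.type(ret / rcount)
Traceback (most recent call last):
  File "h.py", line 10, in tri
    r=least_squares(lambda p:np.r_[proj('top',p)[0]-a,proj('side',p)[0]-b],[.5,0,.1]);return r.x,r.fun
ValueError: Residuals are not finite in the initial point.
```

```bash
python3 -c "
from h import *
delta(*tool(.11))"
```

```text
t 12.35 pos [ 0.4638 -0.05    0.1538] F [-1.2  0.8 -0.3] w 0.0854 q [-0.7   0.43  0.88  2.17 -0.57  0.66 -0.87]
travel cm [0.7  0.09 0.21] turn [  2.9 -14.2   0.8]
```

```bash
python3 -m crank '{"travel":[[0,0,0.2],[0.2,0,0.2],[0.4,0,0.2],[0.7,0.1,0.2],[0.7,0.1,0.2]],"turn":[[0.7,-3.5,0.2],[1.4,-7,0.4],[2.1,-10.6,0.6],[2.9,-14.2,0.8],[2.9,-14.2,0.8]],"gripper":[0.3,0.6,1,1,1]}' 40 | tail -3
python3 -m crank '{"travel":[[0,0,0],[0,0,0],[0,0,0],[0,0,0],[0,0,0]],"turn":[[0,0,0],[0,0,0],[0,0,0],[0,0,0],[0,0,0]],"gripper":[1,1,1,1,1]}' | tail -3
python3 -c "
from h import *
delta(*tool(.078));delta(*tool(.071))
import cv2
from workcell import bot
f=bot.grab_frame('top')['pixels'][180:270,210:330,::-1];g=bot.grab_frame('side')['pixels'][165:255,210:290,::-1]
cv2.imwrite('pics/b.png',np.hstack([cv2.resize(f,(480,360)),cv2.resize(g,(320,360))]))"
```

```text
force: [-0.3, -0.2, -0.4]
grip_width: 0.0124
finger_force: 0.0
force: [0.3, 0.3, -0.6]
grip_width: 0.0001
finger_force: 0.0
t 13.35 pos [ 0.4706 -0.0491  0.1553] F [ 0.3  0.3 -0.6] w 0.0001 q [-0.52  0.28  0.64  2.35 -0.83  0.33 -0.58]
travel cm [ 1.1   0.15 -2.95] turn [ 0.1 -0.1 -0. ]
t 13.35 pos [ 0.4706 -0.0491  0.1553] F [ 0.3  0.3 -0.6] w 0.0001 q [-0.52  0.28  0.64  2.35 -0.83  0.33 -0.58]
travel cm [ 1.34  0.19 -3.61] turn [ 0.1 -0.1 -0. ]
```

View pics/b.png

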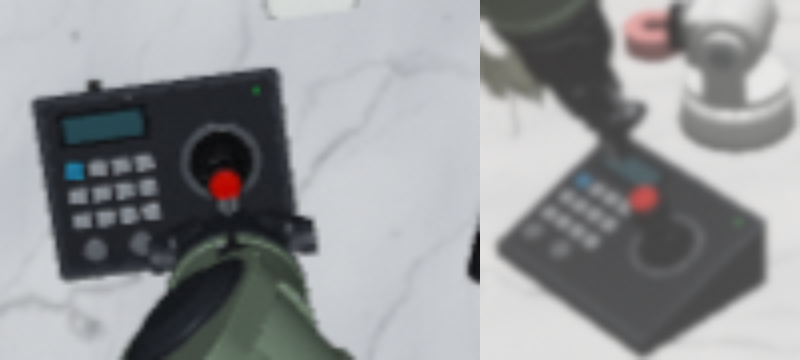

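The stick stands upright again: the button is at top-crop (226,185) and side-crop (644,199), unmoved within about 2 mm. The closed fingertips are above it on the stick's axis. Approach and press.

```bash
python3 -m crank '{"travel":[[0.25,0.04,-0.7],[0.5,0.08,-1.4],[0.75,0.1,-2.1],[1.0,0.14,-2.7],[1.0,0.14,-2.7]],"turn":[[0,0,0],[0,0,0],[0,0,0],[0,0,0],[0,0,0]],"gripper":[1,1,1,1,1]}' | tail -3
python3 -c "
from h import *
delta(*tool(.078));delta(*tool(.071))"
```

```text
force: [0.2, -0.0, 0.3]
grip_width: -0.0003
finger_force: 0.0
t 13.95 pos [ 0.4804 -0.048   0.1279] F [ 0.2 -0.   0.3] w -0.0003 q [-0.37  0.34  0.48  2.35 -0.99  0.26 -0.43]
travel cm [ 0.12  0.04 -0.21] turn [ 0.  -0.1  0. ]
t 13.95 pos [ 0.4804 -0.048   0.1279] F [ 0.2 -0.   0.3] w -0.0003 q [-0.37  0.34  0.48  2.35 -0.99  0.26 -0.43]
travel cm [ 0.36  0.08 -0.87] turn [ 0.  -0.1  0. ]
```

```bash
python3 -m crank '{"travel":[[0.07,0.01,-0.2],[0.14,0.02,-0.4],[0.21,0.03,-0.6],[0.26,0.04,-0.72],[0.29,0.04,-0.8]],"turn":[[0,0,0],[0,0,0],[0,0,0],[0,0,0],[0,0,0]],"gripper":[1,1,1,1,1]}' | tail -3
python3 -c "
from h import *
delta(*tool(.071))"
```

```text
force: [-0.1, 0.6, -0.4]
grip_width: -0.0003
finger_force: 0.0
t 14.45 pos [ 0.4834 -0.0475  0.1203] F [-0.1  0.6 -0.4] w -0.0003 q [-0.33  0.35  0.43  2.35 -1.04  0.24 -0.39]
travel cm [ 0.06  0.03 -0.11] turn [ 0.  -0.1  0. ]
```

```bash
python3 -m crank '{"travel":[[0.03,0,-0.09],[0.06,0.01,-0.18],[0.09,0.01,-0.27],[0.09,0.01,-0.27],[0.09,0.01,-0.27]],"turn":[[0,0,0],[0,0,0],[0,0,0],[0,0,0],[0,0,0]],"gripper":[1,1,1,1,1]}' | grep -E "force|posi"
python3 -m crank '{"travel":[[0.03,0,-0.09],[0.06,0.01,-0.18],[0.06,0.01,-0.18],[0.06,0.01,-0.18],[0.06,0.01,-0.18]],"turn":[[0,0,0],[0,0,0],[0,0,0],[0,0,0],[0,0,0]],"gripper":[1,1,1,1,1]}' | grep -E "force|posi"
python3 -c "
from h import *
delta(*tool(.071))"
```

```text
position: [0.4843, -0.0474, 0.1177]
force: [0.5, 0.0, -0.2]
finger_force: 0.0
position: [0.4849, -0.0473, 0.1159]
force: [0.2, 0.6, -0.6]
finger_force: 0.0
t 15.45 pos [ 0.4849 -0.0473  0.1159] F [ 0.2  0.6 -0.6] w 0.0001 q [-0.31  0.36  0.4   2.34 -1.07  0.23 -0.36]
travel cm [-0.09  0.01  0.33] turn [ 0.  -0.1  0. ]
```

```bash
python3 -c "
from h import *
from workcell import bot
o=[];B=[]
s=bot.observe();R=Ro.from_euler('xyz',s['tool_rot']).as_matrix()
for n in('top','side'):
  p=bot.grab_frame(n)['pixels'];q=p.astype(int);m=(q[...,0]>90)&(q[...,0]>2.2*q[...,1])&(q[...,0]>2.2*q[...,2])
  c=proj(n,[.482,-.047,.124])[0];yy,xx=np.where(m);k=np.hypot(xx-c[0],yy-c[1])<15;B.append([xx[k].mean(),yy[k].mean()]);print(n,k.sum(),xx[k].min(),xx[k].max(),yy[k].min(),yy[k].max(),B[-1],'tcp',proj(n,s['position'])[0].round(1))
  x,y=int(c[0])-20,int(c[1])-30;o.append(cv2.resize(p[y:y+50,x:x+40,::-1],(400,500),interpolation=2))
print(tri(*B));cv2.imwrite('pics/c.png',np.hstack(o))
b=[];
for n in('top','side'):
  q=cv2.imread(f'pics/{n}0.png')[...,::-1].astype(int);m=(q[...,0]>90)&(q[...,0]>2.2*q[...,1])&(q[...,0]>2.2*q[...,2]);c=proj(n,[.482,-.047,.124])[0];yy,xx=np.where(m);k=np.hypot(xx-c[0],yy-c[1])<15;b.append([xx[k].mean(),yy[k].mean()]);print(n,k.sum(),xx[k].min(),xx[k].max(),yy[k].min(),yy[k].max(),b[-1])
print(tri(*b))"
```

```text
top 24 262 269 223 227 [np.float64(265.625), np.float64(224.54166666666666)] tcp [266.2 225.7]
side 10 249 252 213 216 [np.float64(250.8), np.float64(214.4)] tcp [251.5 215.8]
(array([ 0.48662614, -0.04464645,  0.11990413]), array([-0.30142092,  0.51873157,  0.63487288, -0.06404788]))
top 48 262 269 223 229 [np.float64(265.25), np.float64(226.0)]
side 8 249 251 213 215 [np.float64(249.875), np.float64(213.875)]
(array([ 0.48236276, -0.04396345,  0.12351864]), array([-0.17717295,  0.30548657,  0.37404096, -0.03709291]))
```

View pics/c.png

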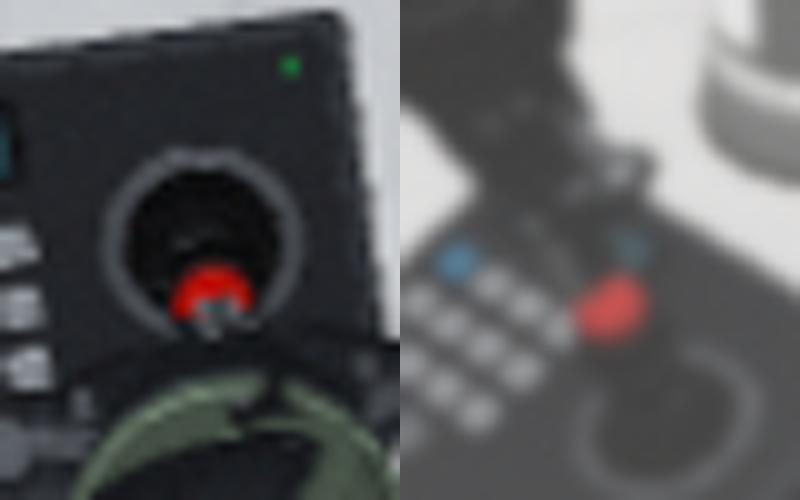

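The fingertip is at top-crop (215,310), across the lower middle of the button at (212,300). In the side crop it ends at about (585,285), just short of the red top at (612,305). So it is centred but not yet touching, and I'll continue along the stick in small steps.

```bash
python3 -m crank '{"travel":[[0.04,0,-0.1],[0.07,0.01,-0.19],[0.07,0.01,-0.19],[0.07,0.01,-0.19],[0.07,0.01,-0.19]],"turn":[[0,0,0],[0,0,0],[0,0,0],[0,0,0],[0,0,0]],"gripper":[1,1,1,1,1]}' | grep -E "force|posi"
python3 -m crank '{"travel":[[0.04,0,-0.1],[0.07,0.01,-0.19],[0.07,0.01,-0.19],[0.07,0.01,-0.19],[0.07,0.01,-0.19]],"turn":[[0,0,0],[0,0,0],[0,0,0],[0,0,0],[0,0,0]],"gripper":[1,1,1,1,1]}' | grep -E "force|posi"
python3 -c "
from h import *
delta(*tool(.071))
from workcell import bot
p=bot.grab_frame('top')['pixels'].astype(int);m=(p[...,0]>90)&(p[...,0]>2.2*p[...,1])&(p[...,0]>2.2*p[...,2]);yy,xx=np.where(m);k=np.hypot(xx-265,yy-226)<15;print(k.sum(),xx[k].min(),xx[k].max(),yy[k].min(),yy[k].max())"
```

```text
position: [0.4855, -0.0472, 0.114]
force: [1.2, 0.1, -0.3]
finger_force: 0.0
position: [0.4863, -0.0471, 0.1121]
force: [0.5, -0.1, 0.6]
finger_force: 0.0
t 16.55 pos [ 0.4863 -0.0471  0.1121] F [ 0.5 -0.1  0.6] w 0.0002 q [-0.29  0.37  0.38  2.34 -1.09  0.22 -0.34]
travel cm [-0.23 -0.01  0.71] turn [ 0.  -0.1  0. ]
19 262 269 223 226
```

```bash
python3 -m crank '{"travel":[[0.04,0,-0.1],[0.07,0.01,-0.19],[0.07,0.01,-0.19],[0.07,0.01,-0.19],[0.07,0.01,-0.19]],"turn":[[0,0,0],[0,0,0],[0,0,0],[0,0,0],[0,0,0]],"gripper":[1,1,1,1,1]}' | grep -E "force|posi"
python3 -c "
from workcell import bot
import numpy as np
for n,c in(('top',(265,226)),('side',(251,214))):
  p=bot.grab_frame(n)['pixels'].astype(int)
  print(n,c);
  for r in range(c[1]-7,c[1]+8):print(r,' '.join('%3d/%3d'%(p[r,x,0],p[r,x,1]) for x in range(c[0]-7,c[0]+8)))
"
```

```text
position: [0.487, -0.0471, 0.1102]
force: [0.2, -0.3, 0.4]
finger_force: 0.0
top (265, 226)
219  17/ 16  14/ 14  17/ 17  15/ 15  22/ 22  26/ 27  25/ 26  27/ 29  24/ 24  21/ 24  16/ 18  17/ 17  17/ 18  17/ 17  22/ 24
220  15/ 16  15/ 14  16/ 18  12/ 14  32/ 33  42/ 44  27/ 26   9/  9  10/ 10  16/ 16  14/ 14   8/  8  10/ 13  16/ 18  17/ 18
221  16/ 15  13/ 14  16/ 16  19/ 19  17/ 17  15/ 13  15/ 15  17/ 15  20/ 14  15/ 12   8/  9   6/  9  12/ 10  14/ 14  23/ 23
222  13/ 14  15/ 15  18/ 21  18/ 18  13/ 14  24/ 19  50/ 25  75/ 26  84/ 24  72/ 23  47/ 20  15/ 13  15/ 15  18/ 20  25/ 28
223  22/ 23  16/ 16  18/ 20  17/ 19  23/ 18  66/ 22 124/ 19 167/ 23 178/ 25 161/ 19 119/ 12  54/ 12  13/ 15  15/ 14  41/ 45
224  43/ 45  19/ 21  25/ 25  30/ 30  50/ 19 129/ 15 178/ 23 179/ 23 180/ 20 176/ 36 166/ 38 121/ 19  24/ 14  25/ 26  58/ 60
225  67/ 71  41/ 43  18/ 17  16/ 17  87/ 18 157/ 15 170/ 48 130/ 63 103/ 48  91/ 82 130/ 93 127/ 33  51/ 15  43/ 44  66/ 71
226  74/ 78  66/ 70  34/ 37  23/ 26 110/ 18 168/ 17 147/ 64  89/ 93  65/ 68  70/ 73  91/ 85  61/ 35  30/ 31  53/ 57  63/ 67
227  55/ 58  74/
[... 2027 characters left out ...]
 164/ 80 172/ 80 168/ 79 151/ 77 123/ 73  94/ 71  75/ 69  72/ 71  76/ 76  78/ 78
217 120/121 137/138 136/134 119/107 117/ 81 129/ 73 134/ 74 128/ 72 113/ 72  94/ 71  79/ 69  70/ 68  70/ 70  76/ 75  79/ 79
218 104/104 116/116 116/116  99/ 96  87/ 76  89/ 69  94/ 70  90/ 69  84/ 70  76/ 69  71/ 67  68/ 67  71/ 70  76/ 76  84/ 84
219  98/ 98  95/ 95  93/ 93  83/ 82  74/ 72  73/ 68  73/ 67  73/ 68  71/ 68  69/ 67  68/ 66  68/ 68  70/ 70  77/ 77  86/ 86
220 106/106  87/ 87  80/ 80  78/ 78  72/ 72  70/ 69  69/ 67  67/ 67  69/ 68  68/ 67  68/ 67  70/ 69  70/ 69  73/ 73  79/ 78
221 101/102  84/ 85  79/ 80  77/ 77  76/ 76  72/ 72  71/ 70  69/ 69  69/ 68  69/ 68  70/ 70  69/ 69  70/ 69  71/ 70  72/ 71
```

```bash
for i in 1; do python3 -m crank '{"travel":[[0.03,0,-0.09],[0.03,0,-0.09],[0.03,0,-0.09],[0.03,0,-0.09],[0.03,0,-0.09]],"turn":[[0,0,0],[0,0,0],[0,0,0],[0,0,0],[0,0,0]],"gripper":[1,1,1,1,1]}' | grep -E "^force|posi"; done
python3 -m crank '{"travel":[[0.03,0,-0.09],[0.03,0,-0.09],[0.03,0,-0.09],[0.03,0,-0.09],[0.03,0,-0.09]],"turn":[[0,0,0],[0,0,0],[0,0,0],[0,0,0],[0,0,0]],"gripper":[1,1,1,1,1]}' | grep -E "^force|posi"
python3 -c "
from h import *
delta(*tool(.058))"
```

```text
position: [0.4873, -0.047, 0.1093]
force: [1.0, 0.5, 0.3]
position: [0.4876, -0.0471, 0.1084]
force: [-0.2, 0.1, -0.3]
t 18.2 pos [ 0.4876 -0.0471  0.1084] F [-0.2  0.1 -0.3] w 0.0003 q [-0.27  0.38  0.36  2.34 -1.12  0.21 -0.31]
travel cm [ 0.08  0.05 -0.14] turn [ 0.  -0.1  0. ]
```

```bash
python3 -m crank '{"travel":[[0.03,0,-0.09],[0.06,0,-0.18],[0.06,0,-0.18],[0.06,0,-0.18],[0.06,0,-0.18]],"turn":[[0,0,0],[0,0,0],[0,0,0],[0,0,0],[0,0,0]],"gripper":[1,1,1,1,1]}' | grep -E "^force|posi"
python3 - <<'E'
from h import *
from workcell import bot
# before/after: tip edge in both views from differences with earlier frames
s=bot.observe();print(s['clock'],s['position'])
for n in('top','side'):
    p=bot.grab_frame(n)['pixels'][...,::-1].astype(int)
    a=cv2.imread(f'pics/{n}0.png').astype(int);d=np.abs(p-a).max(2)
    c=proj(n,[.482,-.047,.124])[0].astype(int);print(n,c,'tcp',proj(n,s['position'])[0].round(1))
    for r in range(c[1]-16,c[1]+9):print(r,' '.join('%3d'%d[r,x] for x in range(c[0]-14,c[0]+12)))
E
```

```text
position: [0.4881, -0.047, 0.1066]
force: [-0.0, 0.5, -0.3]
18.7 [ 0.48814315 -0.04702748  0.10658265]
top [265 226] tcp [266.1 224.8]
210   1   4   2   2   4   4   2   1   3   4   2   2   4   2   4   1   1   3   4   4   2   2   3   3   2   5
211   1   1   2   1   1   2   2   0   3   2   3   5   3   4   3   3   5   3   1   4   5   1   3   2   2   4
212   3   1   3   4   3   2   1   4   3   2   3   3   4   3   2   4   4   4   3   4   2   2   4   3   2   3
213   3   4   3   3   2   2   2   5   2   4   2   0   3   3   2   3   2   5   3   3   3   2   3   1   1   0
214   1   4   1   1   3   4   5   4   3   0   2   4   2   1   1   1   4   0   1   4   4   4   2   2   2   1
215   4   2   2   1   2   3   2   2   3   3   3   2   2   4   5   2   4   8   1   1   3   5   4   3   1   1
216   3   1   4   0   3   2   2   3   5   3   1   1   2   4   4   1   2   4   1   6   3   2   4   2   2   1
217   3   2   1   4   3   3   3   4   4   3   2   1   2   2   2   1   4   4   7   1   4   2   4   3   2   2
218   4   3   3   1   1   3   2   3   4   3   5   5   2   4   7   3   1   4   5   2   2   1   4   3  
[... 3767 characters left out ...]
   5  12  22  29  26  15   4   2   2   1   1   3   2
217   3   3   2   3   2   2   2   2   2   4   5   9   7  11  18  21  21  15   7   2   2   2   0   0   1   0
218   3   3   3   3   3   2   2   2   2   3   5   5   4   5   9   9   9   5   1   1   3   1   2   0   2   1
219   2   2   4   3   3   2   2   3   1   2   2   2   2   2   2   3   3   1   1   1   2   1   2   0   2   1
220   1   2   2   3   2   3   3   3   2   1   1   1   1   2   1   1   1   2   1   2   1   1   2   1   2   2
221   2   2   1   2   3   3   4   3   1   1   1   1   1   1   2   1   2   1   1   1   1   2   1   2   1   1
222   2   2   3   0   3   3   2   2   2   1   2   0   2   3   2   0   1   1   2   1   0   1   0   2   2   1
```

```bash
python3 -m crank '{"travel":[[0.03,0,-0.09],[0.06,0,-0.18],[0.06,0,-0.18],[0.06,0,-0.18],[0.06,0,-0.18]],"turn":[[0,0,0],[0,0,0],[0,0,0],[0,0,0],[0,0,0]],"gripper":[1,1,1,1,1]}' | grep -E "^force|posi"
python3 -m crank '{"travel":[[0.03,0,-0.09],[0.06,0,-0.18],[0.06,0,-0.18],[0.06,0,-0.18],[0.06,0,-0.18]],"turn":[[0,0,0],[0,0,0],[0,0,0],[0,0,0],[0,0,0]],"gripper":[1,1,1,1,1]}' | grep -E "^force|posi"
python3 -c "
from h import *
delta(*tool(.050))"
```

```text
position: [0.4888, -0.047, 0.1048]
force: [-0.4, -0.4, 0.3]
position: [0.4893, -0.047, 0.103]
force: [0.0, 0.2, -0.6]
t 19.8 pos [ 0.4893 -0.047   0.103 ] F [ 0.   0.2 -0.6] w -0.0002 q [-0.25  0.39  0.32  2.34 -1.16  0.2  -0.28]
travel cm [ 0.17  0.08 -0.35] turn [ 0.  -0.1  0. ]
```

```bash
python3 -m crank '{"travel":[[0.15,0.02,0.05],[0.28,0.04,0.1],[0.31,0.04,0],[0.34,0.04,-0.09],[0.34,0.04,-0.09]],"turn":[[0,0,0],[0,0,0],[0,0,0],[0,0,0],[0,0,0]],"gripper":[1,1,1,1,1]}' | grep -E "^force|posi"
python3 -m crank '{"travel":[[0.03,0,-0.09],[0.06,0,-0.18],[0.06,0,-0.18],[0.06,0,-0.18],[0.06,0,-0.18]],"turn":[[0,0,0],[0,0,0],[0,0,0],[0,0,0],[0,0,0]],"gripper":[1,1,1,1,1]}' | grep -E "^force|posi"
python3 - <<'E'
from h import *
from workcell import bot
s=bot.observe();delta(*tool(.05))
for n in('top','side'):
    f=bot.grab_frame(n)['pixels'];cv2.imwrite(f'pics/d_{n}.png',f[...,::-1]);p=f.astype(int)
    c=proj(n,[.482,-.047,.124])[0].astype(int);print(n,c,'tcp',proj(n,s['position'])[0].round(1))
    for r in range(c[1]-6,c[1]+7):print(r,' '.join('%3d'%(p[r,x,0]-p[r,x,1]) for x in range(c[0]-8,c[0]+9)),'|',' '.join('%3d'%p[r,x,1] for x in range(c[0]-8,c[0]+9)))
E
```

```text
position: [0.4927, -0.0466, 0.102]
force: [0.0, -1.0, 1.2]
position: [0.4934, -0.0466, 0.1003]
force: [-0.7, 0.3, 1.5]
t 20.8 pos [ 0.4934 -0.0466  0.1003] F [-0.7  0.3  1.5] w 0.0001 q [-0.24  0.4   0.32  2.33 -1.17  0.2  -0.26]
travel cm [-0.23  0.05 -0.09] turn [ 0.  -0.1  0. ]
top [265 226] tcp [266.1 223.3]
220  -1   1   0  -1   1  -1  -2   0   1   2  -3  -1  -1  -1  -2   2  -4 |  38  14  11  14  22  33  39  30  10   8  17  18  14  15  18  13  55
221  -2   1   0   2  -1  -2   1   0   3   3   3   1  -1  -2  -1   1  -2 |  39  19  13  16  34  39  10  15  13  16  10  14  13  19  21  22  56
222  -2  -1  -1  -2   1   0   8  12  26  36  24   3   1  -2  -1  -2  -4 |  42  14  17  16  22  27  15  23  25  25  33  35  14  30  36  27  60
223  -4   0   0  -1   1   2  46  57  47  64  41  14  13   1   0  -2  -3 |  65  23  16  14   9  15  19  36  49  46  69  72  23  13  18  45  71
224  -4  -3  -2   0  -1  12  96  76  -5  -3  -4   2  18   0   0  -3  -5 |  70  45  21  15  14  17  19  66  87  63  81  85  36  23  28  59  74
225  -4  -3  -2   2   1  13  30  13  -4  -3  -3  -3  -1  -2  -3  -3  -4 |  7
[... 2238 characters left out ...]
-1  -1  -1   3  18  41  46  43  51  59  51  29   9   1   0   0 | 112 116 126 140 137 109  86  84  84  81  77  74  71  69  71  75  78
217   0   0  -1  -1   1  11  31  43  47  48  42  29  13   3   0   0   0 |  92 101 121 138 135 108  82  76  76  75  74  71  70  68  70  75  80
218  -1   0   0  -1   0   3  12  22  26  26  19   9   4   1   1   1   0 |  97  96 103 116 116  96  76  71  71  70  69  69  68  67  70  76  84
219  -1  -1   0  -1   0   1   2   5   8   7   5   2   1   1   0   0   0 | 123 112  98  94  93  83  72  68  67  68  67  67  68  70  72  77  85
220  -2  -2  -1   0  -1   0   0   1   1   2   1   1   1   0   1   0   0 | 145 132 105  88  81  77  73  68  67  66  67  67  69  72  72  74  78
```

The finger now covers most of the button, with only a thin red rim left at top rows 222–224, and the force is starting to rise along the stick. Press on.

```bash
python3 -m crank '{"travel":[[0.03,0,-0.09],[0.06,0.01,-0.18],[0.06,0.01,-0.18],[0.06,0.01,-0.18],[0.06,0.01,-0.18]],"turn":[[0,0,0],[0,0,0],[0,0,0],[0,0,0],[0,0,0]],"gripper":[1,1,1,1,1]}' | grep -E "^force|posi"
python3 -m crank '{"travel":[[0.03,0,-0.09],[0.06,0.01,-0.18],[0.06,0.01,-0.18],[0.06,0.01,-0.18],[0.06,0.01,-0.18]],"turn":[[0,0,0],[0,0,0],[0,0,0],[0,0,0],[0,0,0]],"gripper":[1,1,1,1,1]}' | grep -E "^force|posi"
```

```text
position: [0.494, -0.0465, 0.0985]
force: [-0.9, -0.0, 2.4]
position: [0.4948, -0.0465, 0.0969]
force: [-4.6, -0.5, 12.4]
```

The force is 13 N, exactly along the stick: it rose from 1.5 through 2.4 to 12.4 N over the travel, so the button is fully down. Retract along the stick.

```bash
python3 -m crank '{"travel":[[-0.17,-0.02,0.47],[-0.5,-0.07,1.4],[-1.0,-0.15,2.8],[-1.7,-0.25,4.7],[-2.7,-0.4,7.5]],"turn":[[0,0,0],[0,0,0],[0,0,0],[0,0,0],[0,0,0]],"gripper":[1,1,1,1,1]}' | grep -E "^force|posi"
python3 -m crank '{"travel":[[-0.5,0,2],[-1,0,4],[-1,0,5],[-1,0,5],[-1,0,5]],"turn":[[0,0,0],[0,0,0],[0,0,0],[0,0,0],[0,0,0]],"gripper":[1,1,1,1,1]}' | grep -E "^force|posi"
python3 look.py l11;python3 ang.py l10 l11
python3 - <<'E'
from h import *
from workcell import bot
a=cv2.imread('pics/l11.png').astype(int);b=cv2.imread('pics/top0.png').astype(int);d=np.abs(a-b).max(2)>40
for n,(x0,x1,y0,y1) in dict(tip=(115,185,180,220),tin=(165,200,245,272),roll=(150,176,145,169),orange=(105,160,230,275),holder=(390,430,200,225)).items():print(n,d[y0:y1,x0:x1].sum())
for n,c in(('top',(265,226)),('side',(250,214))):
    p=bot.grab_frame(n)['pixels'].astype(int);q=cv2.imread(f'pics/{n}0.png')[...,::-1].astype(int)
    for i in(q,p):
        w=np.clip(i[...,0]-i[...,1]-15,0,None)[c[1]-12:c[1]+13,c[0]-12:c[0]+13];yy,xx=np.mgrid[c[1]-12:c[1]+13,c[0]-12:c[0]+13];print(n,(w*xx).sum()/w.sum(),(w*yy).sum()/w.sum())
E
```

```text
position: [0.4683, -0.0504, 0.1685]
force: [0.5, 1.5, 1.0]
position: [0.4591, -0.0493, 0.2183]
force: [1.0, 0.0, 0.2]
22.95 blob [193.5 166. ] 56 off mm [-44.  37.] az 140.0 F [-0.  -0.1 -0.9] rot [ 3.141 -0.348  0.147]
l10 [193.5 166. ] 56 58.7 133.3
l11 [193.5 166. ] 56 58.7 133.3
tip 0
tin 0
roll 0
orange 0
holder 0
top 265.3097238895558 226.02566026410565
top 265.9055907951025 225.94689482224516
side 250.06058125255834 213.85264019647974
side 250.47364513734223 214.1729769858946
```

```bash
python3 -c "
from workcell import bot
print(bot.job_done())"
```

```text
the job is handed in; nothing more can be done
None
```

I've handed the job in at about 23 s: by my measurements the white camera looks at 133° against a target of 133° (the tip box's middle), the stick is upright, the save button was pressed down along it at about 13 N, and the aim and the things I checked in the top view were unchanged; the judge's verdict isn't known.

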